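# Clamp a glued transformer under the lever press, catch first

### The arm

A 6-joint arm with a two-finger parallel gripper is mounted at the origin on a cart in front of the work surface, level with it; the furniture and walls round the work are solid. World frame = base frame: x ahead of the robot, y to its left, z up, the work surface at z = 0. Lengths are in mm, angles in rad, forces in N, time in s.
With the tool pointing down it reaches from about 350 to 850 mm from the base axis. Payload 8.1 kg.
Tool frame: the origin (TCP) lies at the very end of the fingers, on their centre line; the grasp point (between the pads) lies 19 mm behind it (bot.tcp_to_grasp is the z of the grasp point in the tool frame, in mm); z points along the fingers, y is the direction in which the jaws open and shut (so a half turn about z gives the same grasp; the last joint's range is limited). The gripper opens to 85 mm and grips with 20 to 120 N. Pads are 22 mm wide; open, the fingers measure 114 mm over their backs; the gripper's body (76 mm by 85 mm) begins 54 mm behind the grasp point. The pads swing forward as they close: fully open they stand 13 mm farther back than shut.
Start: joints at [-1.341, 0.13, 1.488, -0, 1.523, -0.085], TCP at [185.796, -570.513, 231.292] pointing down, gripper open.
Joint ranges: [-2.96, 2.96], [-0.89, 2.26], [0.02, 2.5], [-1.34, 4.48], [0, 2.73], [-2.66, 2.66]. Speed limits (rad/s): [2.39, 2.39, 2.79, 3.14, 3.14, 3.14].

### API

Orientations are given as a 3x3 rotation matrix whose columns are the frame's x, y, z axes.
In Python, from rig import bot gives the robot as it stands.
- The arm moves only by the tool play_rows, never from a script. Its argument "deltas" is a list that holds one entry, the list of rows, each a list of 7 numbers: the shift along the world's x, y, z in mm, then the turn, a rotation vector about the world's x, y, z in degrees, then the opening in per cent of the stroke, from 0 (shut) to 100 (fully open). A call has 1 to 8 rows; each row shifts and turns the commanded pose from where the row before left it; what a row does not reach is not made up. A row lasts 1/12 s, in which the tool goes at most 41.7 mm and 7.16 degrees, less where a joint would pass 70% of its speed; a pose out of reach is approached as far as the arm can. A call with a gripper value outside its range is refused whole. The fingers move at their own pace and stop on an object; "squeeze" is the grip in N (left out, the last holds). Time passes only in rows, so rows that do not move let the fingers close. It gives the time, the measured TCP pose, the force and the opening at its end, in the units of the state.
- bot.read_state(): the state, without advancing time (a new reading comes with each control period).
- bot.camera(name): name is "scene" or "top" or "wrist"; returns a dict with "img" (400x640x3 uint8, red, green, blue), "vertical_fov" (degrees; the focal length in pixels is half the picture's height over the tangent of half this angle, whatever the lens; pixels are square), "cx", "cy" (the principal point, pixels), "world_to_cam" (4x4, takes a point from world to camera coordinates). Camera axes: x right, y down, z forward; pixel columns grow to the right and rows downward; lengths in mm; the calibration is good to about 2 mm. A picture is of the moment at which its call begins. There is no depth.
- bot.hand_in(): hands the job in, once; it reports no verdict.
Trained networks look in a picture, given as the dict that the camera call returned (one of the last four; its "shot" number tells which), for a name from the list of things; names that differ only in an ending like _2 or _b are one class to them, and where a whole thing is asked for, a point or a joint stands for the part that bears it (a point fixed in the world has none). Each returns a list of dicts, best first, with "score" (0 to 1); they miss things now and then, are a little off and sometimes report something else, mostly with a low value. They report only what shows in the picture. A call takes as long as a camera call. They do not tell look-alikes from the thing itself.
- bot.look_for(picture, target): "location" ([column, row] in pixels, amid what is visible of it).
- bot.regions_of(picture, target): "region" (400x640 bool, what is visible of it) and "location" ([column, row] in pixels, amid what is visible of it).
- bot.landmark_of(picture, target): "location" ([column, row] in pixels: a listed point, or the origin of a listed thing).
The state is a dict: "time_s": time; "joints": joint angles; "dq": joint speeds; "tau": joint torques, N m; "tool_pos": TCP position; "tool_rot": TCP orientation; "contact_force": force on the tool from outside, world axes, zero at the start; "wrist_torque": the same for the moment, N m; "grip_width": opening from 0.0 (shut) to 1.0 (fully open).
Only numpy, scipy, OpenCV 4.12 (cv2) and the standard library are available. Lean on these libraries where they do the work, as an engineer would, in place of code of your own. Each camera call takes 0.05 s, during which the arm holds its last target.

### The job

The glued ferrite transformer standing in the small lever clamp has to be held while its adhesive sets. Draw the clamp's safety catch fully out of the way, then push the handle down until the sprung foot bears firmly on the transformer and its spring has begun to give, but is not squeezed solid: ferrite is brittle. Let go and leave it clamped like that, the catch out, the transformer where it stood and the other things on the bench undisturbed.

Things in the scene. Friction and masses are not known exactly. Their poses are not given: they have to be found in the camera images.
- press: the lever clamp, bolted down: grey base 200 x 130 mm, 14 mm high; two cheeks at the rear (148 mm high) carry a steel lever whose handle points to the front. Origin: centre of the underside of the base; x points from handle to cheeks, y to the side of the catch knob, z up. Lever pivot at (60, 0, 130) mm in this frame. The foot hangs on a vertical axis through (10, 0)
- pivot (a point): point on the lever's hinge axis (the axis runs along the clamp's y), 130 mm above the bench. The stiff hinge stays wherever it is left; pushing the handle down freely takes about 8 N at the palm plate (holding it still there reads about 5 N). The foot's spindle is screwed to an unknown height: the foot meets the transformer somewhere between 0.35 and 0.62 rad of the lever
- paddle (a point): centre of the upper face of the handle's black palm plate (50 mm along the lever, 44 wide, 8 thick), 158 mm from the pivot. At lever 0 it lies 126 mm in front of the pivot, 95 mm above it, and slopes 0.3 rad down to the rear; it swings in an arc about the pivot, level at 0.3 rad
- lever (a joint): handle angle, rad: 0 raised, grows as the handle goes down (stop 0.85); blocked at about 0.1 by the catch. The foot sinks 50 mm per rad. When the foot meets the part, the push needed rises at once by about 4 N (spring preload 12 N), then by 2.5 N at the foot per mm (1.3 N at the plate per 5 mm of handle travel), and steeply when the spring is solid after 6 mm (19 mm at the handle)
- catch_knob (a point): centre of the top of the catch's upright black knob, 14 mm thick, 195 mm above the bench, on a 10 mm bolt that runs along the clamp's y at 164 mm height; at catch 0 it is 20 mm in front of the clamp's origin and 65 mm to its +y. A square post (26 x 18 mm, top at 173 mm) guides the bolt, between knob and lever, its middle at y 37 mm
- catch (a joint): slide of the catch, m: 0 with the bolt fully in under the lever, grows toward the clamp's +y as it is drawn out, stop at 0.028. It stays where it is left and takes about 3 N to move. The lever is free from about 0.021
- transformer: small ferrite transformer, 30 x 40 x 28 mm, 40 g, standing loose on the anvil under the foot, 20 mm above the bench, long side along the clamp's y. Origin: centre of its underside
- spare_transformer: small ferrite transformer like the one in the clamp, 30 x 40 x 28 mm, loose on the bench to the right of the clamp; bystander. Origin: centre of its underside
- carton: small brown carton, 45 x 62 x 38 mm, right of the clamp; bystander. Origin: centre of its underside
- tape: roll of black tape lying flat, 59 mm across, 19 mm high, left of the clamp; bystander. Origin: centre of its underside
- board: small green circuit board, 44 x 62 x 13 mm; bystander. Origin: centre of its underside
- flux: small amber bottle, 32 mm across, 80 mm high, behind the clamp; bystander. Origin: centre of its underside
- spool: spool of wire lying flat, 60 x 65 x 34 mm, behind the clamp; bystander. Origin: centre of its underside
- cutters: flush cutters with blue grips, 53 x 137 x 10 mm; bystander. Origin: centre of its underside
Things that resemble listed ones, but are neither listed nor needed, are in the scene too. Leave any red or turquoise look-alike of the transformer alone.

How it is judged:
By the outcome, as a careful person would: the job done as asked, in the order asked, and still so for the second after the job is handed in, with the robot touching nothing.
It also fails if it takes over 51 s, if anything falls off the work surface, if the arm or the gripper's body presses on something with over 40 N, if the wrist force passes 120 N, or if a joint passes its speed limit or range.

## Working session

There is one attempt and no reset: what is moved stays moved. The work goes in short steps, Python scripts to look and compute and a tool call to move; the robot and the scene stay as the last step left them, time stands still between calls to the robot, and variables do not carry over. Pictures are saved under pics/ and viewed, and the job is handed in when it is done.

Besides the shell and the picture viewer there is one more tool, called after "Call:" by a JSON object that holds its "method" and its "body". play_rows: Moves the arm, as the interface text tells. Its arguments: {"type":"object","properties":{"deltas":{"type":"array","items":{"type":"array","items":{"type":"array","items":{"type":"number"}}}},"squeeze":{"type":"number"}},"required":["deltas"]}

```bash
ls; mkdir -p pics
cat > h.py <<'E'
import numpy as np, cv2
from rig import bot
def save(c,n): cv2.imwrite('pics/'+n+'.png',cv2.cvtColor(c['img'],cv2.COLOR_RGB2BGR))
def ray(c,px):
    f=200/np.tan(np.radians(c['vertical_fov'])/2)
    T=np.array(c['world_to_cam']);R=T[:3,:3];t=T[:3,3]
    d=R.T@np.array([(px[0]-c['cx'])/f,(px[1]-c['cy'])/f,1.])
    return -R.T@t,d/np.linalg.norm(d)
def atz(c,px,z):
    o,d=ray(c,px); return o+d*(z-o[2])/d[2]
def proj(c,p):
    f=200/np.tan(np.radians(c['vertical_fov'])/2)
    q=np.array(c['world_to_cam'])@np.append(p,1); return np.array([c['cx']+f*q[0]/q[2],c['cy']+f*q[1]/q[2]])
def tri(rs):
    A=np.zeros((3,3));b=np.zeros(3)
    for o,d in rs:
        M=np.eye(3)-np.outer(d,d);A+=M;b+=M@o
    x=np.linalg.solve(A,b);return x,[np.linalg.norm((np.eye(3)-np.outer(d,d))@(x-o)) for o,d in rs]
E
python3 - <<'E'
from h import *
cs={n:bot.camera(n) for n in ('scene','top')}
for n,c in cs.items():
    save(c,n+'0'); print(n,c['vertical_fov'],np.round(ray(c,(c['cx'],c['cy'])),2).tolist())
L={}
for t in ['pivot','paddle','catch_knob','press','transformer']:
    for n,c in cs.items():
        r=bot.landmark_of(c,t)[:3]
        print(t,n,[(np.round(x['location'],1).tolist(),round(x['score'],2)) for x in r])
        if r: L[t,n]=(r[0]['location'])
    if (t,'scene') in L and (t,'top') in L: print(' tri',tri([ray(cs[n],L[t,n]) for n in cs]))
for t in ['spare_transformer','carton','tape','board','flux','spool','cutters']:
    for n,c in cs.items():
        r=bot.landmark_of(c,t)[:2]
        print(t,n,[(np.round(x['location'],1).tolist(),round(x['score'],2),np.round(atz(c,x['location'],0)).tolist()) for x in r])
s=bot.read_state();print(s)
E
```

```text
pics
scene 46.470213514526435 [[-396.93, -683.91, 661.39], [0.75, 0.55, -0.38]]
top 57.01677664148452 [[427.0, 37.79, 1249.23], [0.14, -0.01, -0.99]]
pivot scene [([388.5, 214.3], 0.59)]
pivot top [([362.4, 174.5], 0.65), ([428.9, 253.2], 0.37)]
 tri (array([ 663.68101615, -104.45379036,  126.31538912]), [np.float64(3.1234897964831654), np.float64(3.1234897964831947)])
paddle scene [([354.6, 193.5], 0.51)]
paddle top [([349.4, 211.2], 0.65), ([352.9, 199.7], 0.59)]
 tri (array([543.37823557, -59.14588794, 213.9201565 ]), [np.float64(3.5179116444344958), np.float64(3.5179116444344802)])
catch_knob scene [([356.7, 192.8], 0.66)]
catch_knob top [([397.7, 199.7], 0.64), ([336.9, 189.5], 0.63)]
 tri (array([ 531.76189256, -140.80624542,  254.34727318]), [np.float64(55.26169143286636), np.float64(55.26169143286627)])
press scene [([367.4, 259.2], 0.86)]
press top [([354.3, 200.2], 0.93)]
 tri (array([597.73166996, -87.27898036,   5.75608954]), [np.float64(6.720857922387602), np.float64(6.720857922387582)])
transformer scene [([438.1, 264.3], 0.69), ([350.4, 291.6], 0.65), ([461.5, 277.9], 
[... 1251 characters left out ...]
2665e+00, -8.53850938e-02]), 'dq': array([ 3.05850567e-04, -7.40690332e-05,  1.05792982e-05,  7.10946084e-04,
        6.13105420e-04,  2.68955998e-04]), 'tau': array([ 9.96782692e-04, -5.69311523e+01, -5.00856543e+01, -2.81219018e-04,
        9.84239196e-04, -5.07621678e-05]), 'tool_pos': array([ 185.79159574, -570.50218273,  231.27657885]), 'tool_rot': array([[ 9.50868715e-01,  3.09594391e-01,  4.13959429e-06],
       [ 3.09594390e-01, -9.50868713e-01,  6.28104748e-05],
       [ 2.33819814e-05, -5.84429203e-05, -9.99999998e-01]]), 'contact_force': array([ 0.48154266, -0.2427145 ,  0.25273739]), 'wrist_torque': array([ 0.01516673, -0.03876629,  0.0358793 ]), 'grip_width': 1.0001940230875688}
```

Run:
```python
import cv2
a=cv2.imread('pics/scene0.png')[150:350,260:500];cv2.imwrite('pics/s0z.png',cv2.resize(a,None,fx=3.3,fy=3,interpolation=cv2.INTER_CUBIC))
a=cv2.imread('pics/top0.png')[120:280,260:460];cv2.imwrite('pics/t0z.png',cv2.resize(a,None,fx=3.5,fy=3.5,interpolation=cv2.INTER_CUBIC))
```

```text
(no output)
```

View pics/s0z.png

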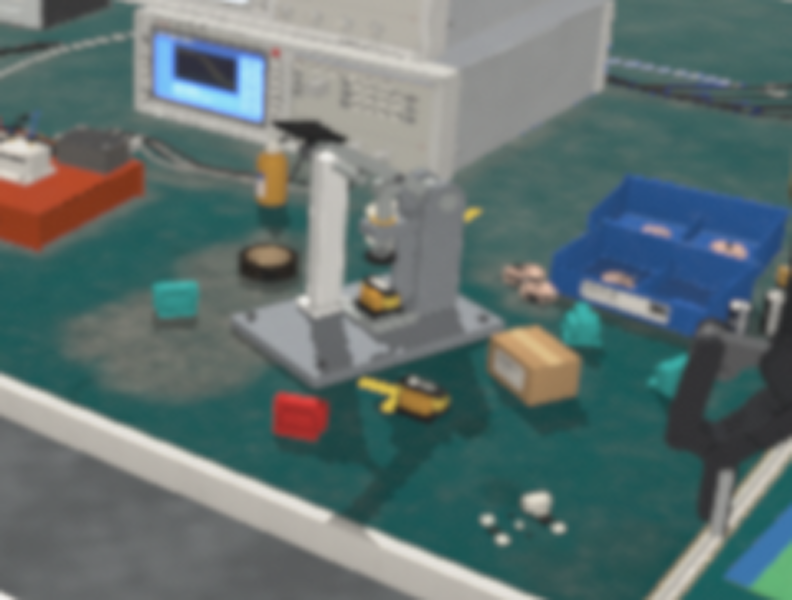

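View pics/t0z.png

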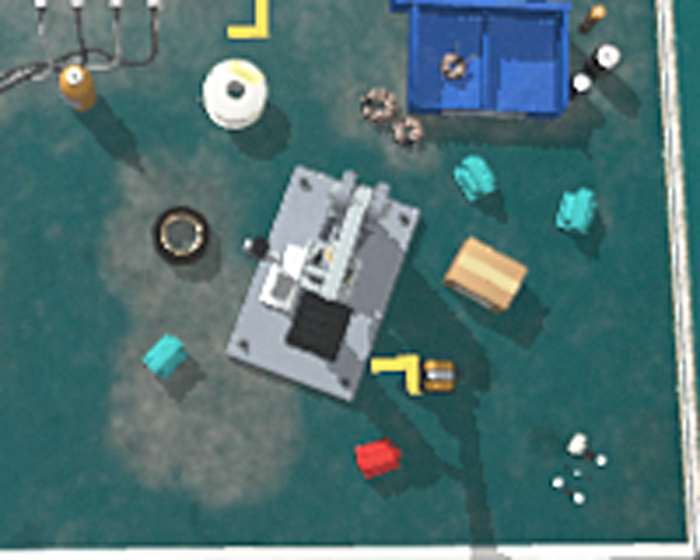

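View pics/top0.png

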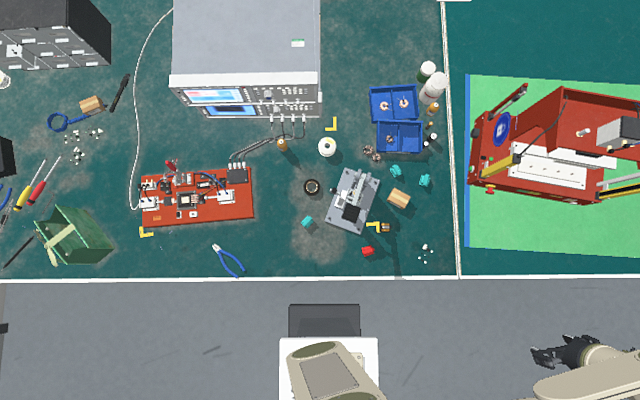

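View pics/scene0.png

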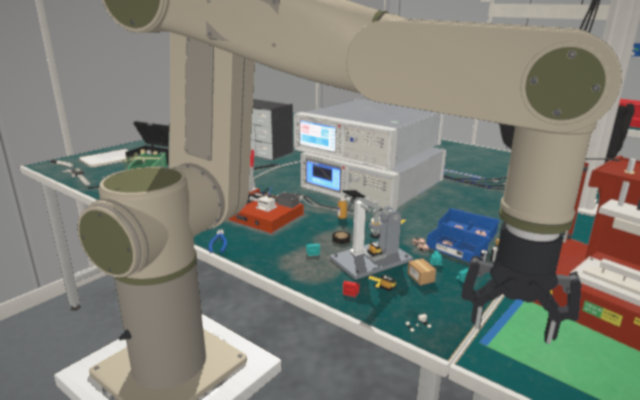

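```bash
cat > fit.py <<'E'
from h import *
from scipy.optimize import least_squares
import json
cs={n:bot.camera(n) for n in ('scene','top')}
t=lambda x,y:np.array([260+x/3.5,120+y/3.5]); s=lambda x,y:np.array([260+x/3.3,150+y/3.])
A,g=np.array,None
c0,s0=np.cos(0),np.sin(0)
obs=[('top',(100,65,14),t(300,168)),('top',(100,-65,14),t(420,210)),('top',(-100,-65,14),t(350,400)),('top',(-100,65,14),t(228,352)),
('scene',(-100,65,14),s(235,322)),('scene',(-100,-65,14),s(318,388)),('scene',(100,-65,14),s(505,322)),
('top',(60-126,0,225),t(320,325)),('scene',(60-126,0,225),s(311,132)),('top',(-20,65,195),t(258,246)),('top',(-20,37,173),t(300,258)),('scene',(-20,37,173),s(333,155))]
def W(p,q): 
    c,sn=np.cos(p[2]),np.sin(p[2]); return np.array([p[0]+c*q[0]-sn*q[1],p[1]+sn*q[0]+c*q[1],q[2]])
def res(p): return np.concatenate([proj(cs[n],W(p,q))-o for n,q,o in obs])
if __name__=='__main__':
    r=least_squares(res,[598,-87,-.36],loss='soft_l1');p=r.x;print(p)
    for (n,q,o),e in zip(obs,res(p).reshape(-1,2)): print(n,q,np.round(o,1),np.round(e,1))
    for k,q in dict(knob=(-20,65,195),paddle=(-66,0,225),pivot=(60,0,130),foot=(10,0,48)).items(): print(k,np.round(W(p,q),1))
E
python3 fit.py
```

```text
[ 6.00192395e+02 -8.93852549e+01 -3.63656939e-01]
top (100, 65, 14) [345.7 168. ] [-0.2 -1.2]
top (100, -65, 14) [380. 180.] [ 1.3 -0.2]
top (-100, -65, 14) [360.  234.3] [1.8 0.5]
top (-100, 65, 14) [325.1 220.6] [0.3 0.7]
scene (-100, 65, 14) [331.2 257.3] [-2.5 -2. ]
scene (-100, -65, 14) [356.4 279.3] [-1.2 -2.8]
scene (100, -65, 14) [413.  257.3] [ 0.2 -0.2]
top (-66, 0, 225) [351.4 212.9] [ 1.8 -1.1]
scene (-66, 0, 225) [354.2 194. ] [ 0.3 -3.2]
top (-20, 65, 195) [333.7 190.3] [2.7 0. ]
top (-20, 37, 173) [345.7 193.7] [-0.8  1.1]
scene (-20, 37, 173) [360.9 201.7] [-1.  -0.5]
knob [604.6 -21.5 195. ]
paddle [538.5 -65.9 225. ]
pivot [ 656.3 -110.7  130. ]
foot [609.5 -92.9  48. ]
```

Call:
{"method": "play_rows", "body": {"deltas": [[[24, 32, 6, 0, 0, -2.4, 0], [24, 32, 6, 0, 0, -2.4, 0], [24, 32, 6, 0, 0, -2.4, 0], [24, 32, 6, 0, 0, -2.4, 0], [24, 32, 6, 0, 0, -2.4, 0], [24, 32, 6, 0, 0, -2.4, 0], [24, 32, 6, 0, 0, -2.4, 0], [24, 32, 6, 0, 0, -2.4, 0]]], "squeeze": 40}}

```text
time_s: 2.07
tool_pos: [378.6, -312.8, 279.9]
tool_rot: [[1.0, -0.023, 0.001], [-0.023, -1.0, -0.001], [0.001, 0.001, -1.0]]
contact_force: [0.6, -0.2, -0.1]
grip_width: 0.001
```

Call:
{"method": "play_rows", "body": {"deltas": [[[24, 32, 6, 0, 0, -2.4, 0], [24, 32, 6, 0, 0, -2.4, 0], [24, 32, 6, 0, 0, -2.4, 0], [24, 32, 6, 0, 0, -2.4, 0], [24, 32, 6, 0, 0, -2.4, 0], [24, 32, 6, 0, 0, -2.4, 0], [24, 32, 6, 0, 0, -2.4, 0], [24, 32, 6, 0, 0, -2.4, 0]]]}}

```text
time_s: 2.73
tool_pos: [570.7, -56.6, 327.8]
tool_rot: [[0.937, -0.35, 0.001], [-0.35, -0.937, -0.0], [0.001, -0.0, -1.0]]
contact_force: [0.8, 0.0, -0.0]
grip_width: 0.002
```

Run:
```python
from h import *
c=bot.camera('wrist');save(c,'w1');print(np.round(ray(c,(c['cx'],c['cy'])),2).tolist())
s=bot.read_state();print(s['time_s'],s['tool_pos'],s['tool_rot'].round(3).tolist(),s['contact_force'])
from fit import W
p=[600.2,-89.4,-.3637]
for k,q in dict(knob=(-20,65,195),paddle=(-66,0,225),pivot=(60,0,130),post=(-20,37,173),tip=None).items():
    print(k,proj(c,W(p,q)) if q else proj(c,s['tool_pos']))
for t in ['pivot','paddle','catch_knob']: print(t,[(np.round(x['location'],1).tolist(),round(x['score'],2)) for x in bot.landmark_of(c,t)[:2]])
np.savez('w1.npz',T=c['world_to_cam'],cx=c['cx'],cy=c['cy'],v=c['vertical_fov'])
```

```text
[[650.15, -87.74, 470.37], [-0.31, 0.11, -0.95]]
2.7833 [573.81968017 -50.72586899 328.24225879] [[0.937, -0.349, 0.003], [-0.349, -0.937, 0.003], [0.002, -0.004, -1.0]] [-4.20148124  3.89695052 -0.7704515 ]
knob [274.03653878 173.23303638]
paddle [347.60247092 235.02260441]
pivot [345.2783454   80.67803257]
post [306.87513702 168.09731038]
tip [310.0436909  269.69427674]
pivot [([341.5, 73.7], 0.83)]
paddle [([343.2, 232.4], 0.61)]
catch_knob [([269.2, 173.5], 0.61)]
```

View pics/w1.png

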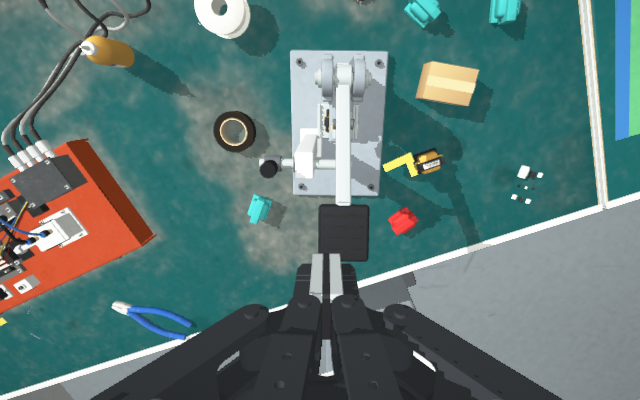

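Run:
```python
from h import *
from fit import W
c=bot.camera('wrist');s0=bot.read_state();c=bot.camera('wrist');save(c,'w2');s=bot.read_state()
print(s['time_s'],s0['tool_pos'],s['tool_pos'],s['contact_force'])
p=[600.2,-89.4,-.3637]
for k,q in dict(knob=(-20,65,195),paddle=(-66,0,225),pivot=(60,0,130),post=(-20,37,173),c1=(100,65,14),c2=(100,-65,14),c3=(-100,-65,14),c4=(-100,65,14),tip=None).items():
    print(k,proj(c,W(p,q)) if q else proj(c,s['tool_pos']))
for t in ['pivot','paddle','catch_knob','press']: print(t,[(np.round(x['location'],1).tolist(),round(x['score'],2)) for x in bot.landmark_of(c,t)[:2]])
np.savez('w2.npz',world_to_cam=c['world_to_cam'],cx=c['cx'],cy=c['cy'],vertical_fov=c['vertical_fov'])
a=c['img'][30:300,220:460,::-1];cv2.imwrite('pics/w2z.png',cv2.resize(a,None,fx=2.2,fy=2.2,interpolation=cv2.INTER_CUBIC))
```

```text
3.2333 [569.25871917 -59.67725397 327.32715721] [569.30317062 -59.60940011 327.32044133] [ 0.0252816  -0.82247653 -1.1291371 ]
knob [270.04951524 172.97208922]
paddle [343.57288209 234.90418506]
pivot [341.8826082   80.24675935]
post [303.22419173 167.83698904]
c1 [288.61892073  50.85433031]
c2 [388.11557303  51.73910173]
c3 [378.53455202 197.45468841]
c4 [292.61531474 196.78333449]
tip [322.70928177 270.74580457]
pivot [([219.9, 11.8], 0.75), ([340.4, 77.4], 0.71)]
paddle [([340.4, 231.7], 0.78)]
catch_knob [([262.6, 172.5], 0.7)]
press [([334.9, 127.4], 0.85)]
```

View pics/w2z.png

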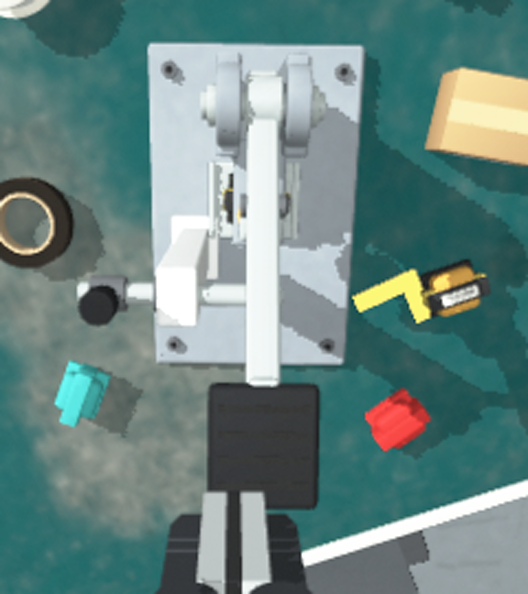

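```bash
cat > fit2.py <<'E'
from h import *
from fit import W
from scipy.optimize import least_squares
z=np.load('w2.npz');c={k:z[k] for k in z}
t=lambda x,y:np.array([220+x/2.2,30+y/2.2])
obs=[((100,65,14),t(150,44)),((100,-65,14),t(363,47)),((-100,-65,14),t(345,363)),((-100,65,14),t(157,363)),((-20,65,195),t(99,304)),
((-91,22,217.6),t(208,510)),((-91,-22,217.6),t(317,508))]
# plate corners at lever 0: centre (-66,225), slopes 0.3 down to rear
pc=lambda u,y:(-66+u*np.cos(.3),y,225-u*np.sin(.3))
obs=obs[:5]+[(pc(-25,-22),t(318,508)),(pc(25,22),t(209,384)),(pc(25,-22),t(317,384))]
def res(p): return np.concatenate([proj(c,W(p,q))-o for q,o in obs])
r=least_squares(res,[598,-87,-.36],loss='soft_l1');p=r.x;print(p)
for (q,o),e in zip(obs,res(p).reshape(-1,2)): print(np.round(q),np.round(o,1),np.round(e,1))
for k,q in dict(knob=(-20,65,195),paddle=(-66,0,225),pivot=(60,0,130),foot=(10,0,48)).items(): print(k,np.round(W(p,q),1))
E
python3 fit2.py
```

```text
[ 6.03013653e+02 -8.67996575e+01 -3.67766161e-01]
[100  65  14] [288.2  50. ] [-1.9 -0.8]
[100 -65  14] [385.   51.4] [ 0.9 -0.9]
[-100  -65   14] [376.8 195. ] [-0.8  1.5]
[-100   65   14] [291.4 195. ] [-1.3  0.5]
[-20  65 195] [265.  168.2] [1.  2.6]
[-90. -22. 232.] [364.5 260.9] [0.2 1.8]
[-42.  22. 218.] [315.  204.5] [-1.5 -1.4]
[-42. -22. 218.] [364.1 204.5] [ 1.6 -0.8]
knob [607.7 -19.  195. ]
paddle [541.4 -63.1 225. ]
pivot [ 659.  -108.4  130. ]
foot [612.3 -90.4  48. ]
```

Call:
{"method": "play_rows", "body": {"deltas": [[[27, 13, -10, 0, 0, -0.6, 0], [0, 0, -38, 0, 0, 0, 0], [0, 0, -38, 0, 0, 0, 0], [0, 0, -38, 0, 0, 0, 0], [0, 0, -20, 0, 0, 0, 0], [0, 0, -3, 0, 0, 0, 0], [0, 0, 0, 0, 0, 0, 0]]]}}

```text
time_s: 4.12
tool_pos: [595.6, -45.3, 178.7]
tool_rot: [[0.934, -0.358, -0.004], [-0.358, -0.934, 0.001], [-0.004, 0.001, -1.0]]
contact_force: [-0.1, -0.3, 0.7]
grip_width: -0.003
```

Run:
```python
from h import *
from fit import W
for i in range(2): c=bot.camera('wrist')
d=bot.camera('top')
save(c,'w3');s=bot.read_state()
print(s['time_s'],s['tool_pos'],s['contact_force'])
a=c['img'][60:330,180:480,::-1];cv2.imwrite('pics/w3z.png',cv2.resize(a,None,fx=2.2,fy=2.2,interpolation=cv2.INTER_CUBIC))
a=d['img'][150:250,290:410,::-1];cv2.imwrite('pics/t3z.png',cv2.resize(a,None,fx=5,fy=5,interpolation=cv2.INTER_CUBIC))
```

```text
4.3667 [598.37162453 -45.79202454 183.1762813 ] [-0.07525176 -0.44797151  0.24097137]
```

View pics/w3z.png

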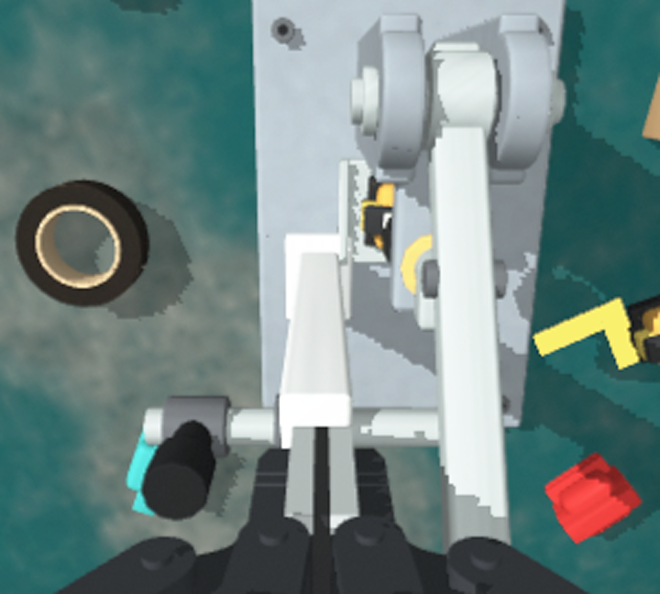

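View pics/t3z.png

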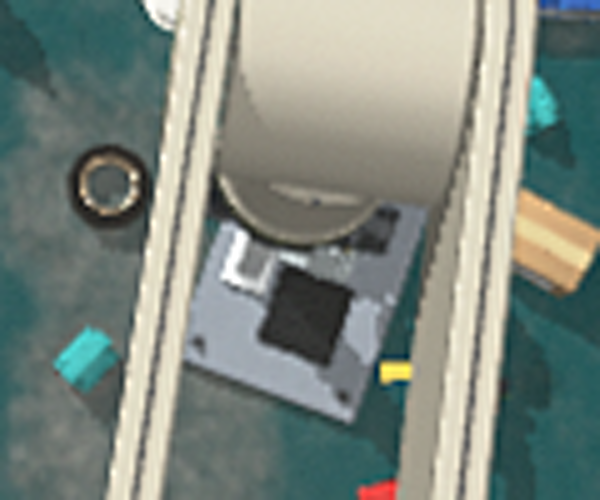

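Call:
{"method": "play_rows", "body": {"deltas": [[[2.1, 5.6, 0, 0, 0, 0, 0], [2.1, 5.6, 0, 0, 0, 0, 0], [2.1, 5.6, 0, 0, 0, 0, 0], [1.4, 3.7, 0, 0, 0, 0, 0], [1.4, 3.7, 0, 0, 0, 0, 0], [1.4, 3.7, 0, 0, 0, 0, 0]]]}}

```text
time_s: 4.87
tool_pos: [607.6, -17.3, 180.6]
tool_rot: [[0.934, -0.358, 0.0], [-0.358, -0.934, -0.0], [0.001, 0.0, -1.0]]
contact_force: [-1.3, -3.6, 1.6]
grip_width: 0.003
```

Call:
{"method": "play_rows", "body": {"deltas": [[[0.7, 1.9, 0, 0, 0, 0, 0]]]}}

```text
time_s: 4.95
tool_pos: [608.3, -15.2, 180.4]
tool_rot: [[0.934, -0.358, 0.0], [-0.358, -0.934, -0.0], [0.0, 0.0, -1.0]]
contact_force: [-0.4, -2.5, 2.0]
grip_width: 0.005
```

Call:
{"method": "play_rows", "body": {"deltas": [[[0.7, 1.9, 0, 0, 0, 0, 0]]]}}

```text
time_s: 5.03
tool_pos: [608.8, -13.6, 180.3]
tool_rot: [[0.934, -0.358, -0.0], [-0.358, -0.934, -0.0], [0.0, 0.0, -1.0]]
contact_force: [-0.7, -2.4, 2.0]
grip_width: -0.001
```

Call:
{"method": "play_rows", "body": {"deltas": [[[0.7, 1.9, 0, 0, 0, 0, 0], [0.7, 1.9, 0, 0, 0, 0, 0]]]}}

```text
time_s: 5.2
tool_pos: [610.1, -10.0, 180.2]
tool_rot: [[0.934, -0.358, -0.0], [-0.358, -0.934, -0.0], [-0.0, 0.0, -1.0]]
contact_force: [-1.1, -7.5, 3.6]
grip_width: -0.001
```

Call:
{"method": "play_rows", "body": {"deltas": [[[0.7, 1.9, 0, 0, 0, 0, 0]]]}}

```text
time_s: 5.28
tool_pos: [610.4, -9.5, 180.3]
tool_rot: [[0.934, -0.358, -0.001], [-0.358, -0.934, -0.003], [-0.0, 0.003, -1.0]]
contact_force: [-6.6, -15.0, 5.4]
grip_width: -0.002
```

Call:
{"method": "play_rows", "body": {"deltas": [[[0.7, 1.9, 0, 0, 0, 0, 0]]]}}

```text
time_s: 5.37
tool_pos: [610.5, -9.2, 180.3]
tool_rot: [[0.933, -0.359, -0.002], [-0.359, -0.933, -0.005], [-0.001, 0.005, -1.0]]
contact_force: [-9.0, -21.6, 6.6]
grip_width: 0.0
```

Call:
{"method": "play_rows", "body": {"deltas": [[[-2.5, -6.5, 0, 0, 0, 0, 0], [0, 0, 30, 0, 0, 0, 0], [0, 0, 40, 0, 0, 0, 0], [-11, -8, 20, 0, 0, 0, 0], [-15, -10, 0, 0, 0, 0, 0], [-15, -10, 0, 0, 0, 0, 0], [-15, -12, 0, 0, 0, 0, 0], [-13, -12, 0, 0, 0, 0, 0]]]}}

```text
time_s: 6.03
tool_pos: [539.0, -64.3, 269.8]
tool_rot: [[0.934, -0.357, -0.001], [-0.357, -0.934, 0.001], [-0.001, -0.001, -1.0]]
contact_force: [-0.4, -0.2, 0.1]
grip_width: 0.002
```

Run:
```python
from h import *
from fit import W
for i in range(3): c=bot.camera('wrist')
save(c,'w4');s=bot.read_state()
print(s['time_s'],s['tool_pos'],s['contact_force'])
p=[602,-88,-.366]
for k,q in dict(knob0=(-20,65,195),knob28=(-20,93,195),paddle=(-66,0,225),post=(-20,37,173)).items(): print(k,proj(c,W(p,q)))
for t in ['paddle','catch_knob','pivot']: print(t,[(np.round(x['location'],1).tolist(),round(x['score'],2)) for x in bot.landmark_of(c,t)[:2]])
a=c['img'][60:330,180:480,::-1];cv2.imwrite('pics/w4z.png',cv2.resize(a,None,fx=2.2,fy=2.2,interpolation=cv2.INTER_CUBIC))
```

```text
6.2833 [540.20951601 -64.10771236 270.05436296] [-0.13392597 -0.49324224  0.63901914]
knob0 [229.61105878 154.60593691]
knob28 [189.09230332 154.55191738]
paddle [323.43866142 233.68456006]
post [275.01583047 149.46471469]
paddle [([325.9, 231.2], 0.96), ([118.3, 324.6], 0.66)]
catch_knob [([189.0, 155.6], 0.59)]
pivot [([322.8, 33.8], 0.82)]
```

View pics/w4.png

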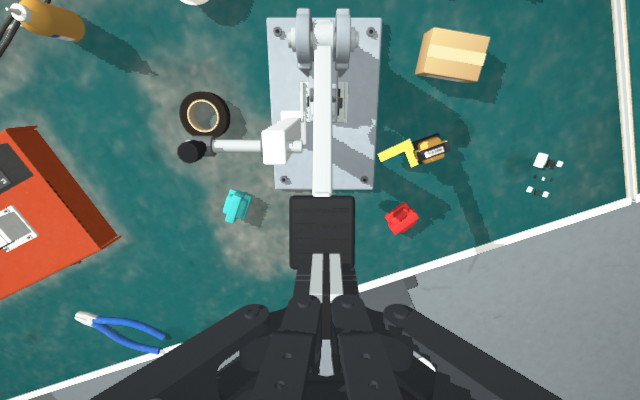

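Call:
{"method": "play_rows", "body": {"deltas": [[[0, 0, -38, 0, 0, 0, 0], [0, 0, -7, 0, 0, 0, 0], [-4.3, 1.6, -6.5, 0, 0, 0, 0], [-3.9, 1.5, -6.5, 0, 0, 0, 0], [-3.6, 1.4, -7, 0, 0, 0, 0]]]}}

```text
time_s: 6.85
tool_pos: [530.4, -60.5, 207.6]
tool_rot: [[0.934, -0.358, 0.006], [-0.358, -0.934, -0.001], [0.006, -0.001, -1.0]]
contact_force: [5.5, -2.7, 6.4]
grip_width: -0.004
```

Call:
{"method": "play_rows", "body": {"deltas": [[[-1.7, 0.6, -3.6, 0, 0, 0, 0], [-1.7, 0.6, -3.6, 0, 0, 0, 0]]]}}

```text
time_s: 7.02
tool_pos: [526.9, -59.2, 200.5]
tool_rot: [[0.934, -0.357, 0.005], [-0.357, -0.934, -0.001], [0.005, -0.001, -1.0]]
contact_force: [5.4, -0.4, 5.5]
grip_width: -0.002
```

Call:
{"method": "play_rows", "body": {"deltas": [[[-1.5, 0.6, -3.6, 0, 0, 0, 0], [-1.5, 0.6, -3.6, 0, 0, 0, 0]]]}}

```text
time_s: 7.18
tool_pos: [524.0, -58.0, 193.6]
tool_rot: [[0.934, -0.357, 0.005], [-0.357, -0.934, -0.001], [0.005, -0.001, -1.0]]
contact_force: [4.2, -1.5, 6.5]
grip_width: -0.002
```

Call:
{"method": "play_rows", "body": {"deltas": [[[-1.3, 0.5, -3.6, 0, 0, 0, 0], [-1.3, 0.5, -3.6, 0, 0, 0, 0]]]}}

```text
time_s: 7.35
tool_pos: [521.4, -57.1, 186.4]
tool_rot: [[0.934, -0.357, 0.005], [-0.357, -0.934, -0.001], [0.005, -0.001, -1.0]]
contact_force: [3.7, -1.6, 7.0]
grip_width: 0.0
```

Call:
{"method": "play_rows", "body": {"deltas": [[[-0.6, 0.2, -2, 0, 0, 0, 0], [-0.6, 0.2, -2, 0, 0, 0, 0]]]}}

```text
time_s: 7.52
tool_pos: [520.0, -56.5, 182.3]
tool_rot: [[0.934, -0.357, 0.005], [-0.357, -0.934, -0.001], [0.005, -0.001, -1.0]]
contact_force: [2.6, -0.6, 8.3]
grip_width: 0.004
```

Call:
{"method": "play_rows", "body": {"deltas": [[[-0.6, 0.2, -2, 0, 0, 0, 0], [-0.6, 0.2, -2, 0, 0, 0, 0]]]}}

```text
time_s: 7.68
tool_pos: [518.8, -56.0, 178.5]
tool_rot: [[0.934, -0.357, 0.005], [-0.357, -0.934, -0.001], [0.005, -0.001, -1.0]]
contact_force: [2.0, -0.0, 8.2]
grip_width: 0.0
```

Call:
{"method": "play_rows", "body": {"deltas": [[[-0.6, 0.2, -2, 0, 0, 0, 0], [-0.6, 0.2, -2, 0, 0, 0, 0]]]}}

```text
time_s: 7.85
tool_pos: [517.6, -55.6, 174.5]
tool_rot: [[0.934, -0.357, 0.005], [-0.357, -0.934, -0.001], [0.005, -0.001, -1.0]]
contact_force: [1.9, 0.1, 8.6]
grip_width: -0.001
```

Call:
{"method": "play_rows", "body": {"deltas": [[[-0.5, 0.2, -2, 0, 0, 0, 0], [-0.5, 0.2, -2, 0, 0, 0, 0]]]}}

```text
time_s: 8.02
tool_pos: [516.4, -55.1, 170.4]
tool_rot: [[0.934, -0.357, 0.004], [-0.357, -0.934, -0.001], [0.004, -0.001, -1.0]]
contact_force: [1.6, 0.8, 8.3]
grip_width: -0.001
```

Call:
{"method": "play_rows", "body": {"deltas": [[[-0.4, 0.2, -2, 0, 0, 0, 0], [-0.4, 0.2, -2, 0, 0, 0, 0]]]}}

```text
time_s: 8.18
tool_pos: [515.5, -54.7, 166.3]
tool_rot: [[0.934, -0.357, 0.004], [-0.357, -0.934, -0.001], [0.004, -0.001, -1.0]]
contact_force: [-0.8, 0.1, 9.2]
grip_width: -0.001
```

Call:
{"method": "play_rows", "body": {"deltas": [[[-0.4, 0.2, -2, 0, 0, 0, 0], [-0.4, 0.1, -2, 0, 0, 0, 0]]]}}

```text
time_s: 8.35
tool_pos: [514.6, -54.4, 162.2]
tool_rot: [[0.934, -0.357, 0.003], [-0.357, -0.934, -0.0], [0.003, -0.001, -1.0]]
contact_force: [-0.4, -0.1, 8.1]
grip_width: -0.001
```

Call:
{"method": "play_rows", "body": {"deltas": [[[-0.4, 0.1, -2, 0, 0, 0, 0], [-0.4, 0.1, -2, 0, 0, 0, 0]]]}}

```text
time_s: 8.52
tool_pos: [513.8, -54.1, 158.2]
tool_rot: [[0.934, -0.357, 0.003], [-0.357, -0.934, -0.0], [0.003, -0.001, -1.0]]
contact_force: [-0.7, 0.9, 8.4]
grip_width: 0.0
```

Call:
{"method": "play_rows", "body": {"deltas": [[[-0.3, 0.1, -2, 0, 0, 0, 0], [-0.3, 0.1, -2, 0, 0, 0, 0]]]}}

```text
time_s: 8.68
tool_pos: [513.1, -53.9, 154.1]
tool_rot: [[0.934, -0.357, 0.003], [-0.357, -0.934, -0.0], [0.003, -0.001, -1.0]]
contact_force: [-1.0, 0.6, 9.1]
grip_width: 0.001
```

Call:
{"method": "play_rows", "body": {"deltas": [[[-0.3, 0.1, -2, 0, 0, 0, 0], [-0.2, 0.1, -2, 0, 0, 0, 0]]]}}

```text
time_s: 8.85
tool_pos: [512.6, -53.6, 150.1]
tool_rot: [[0.934, -0.357, 0.003], [-0.357, -0.934, -0.0], [0.003, -0.001, -1.0]]
contact_force: [-0.7, 1.0, 9.3]
grip_width: -0.001
```

Call:
{"method": "play_rows", "body": {"deltas": [[[-0.2, 0.1, -2, 0, 0, 0, 0], [-0.2, 0.1, -2, 0, 0, 0, 0]]]}}

```text
time_s: 9.02
tool_pos: [512.2, -53.5, 146.6]
tool_rot: [[0.934, -0.357, 0.003], [-0.357, -0.934, -0.0], [0.003, -0.001, -1.0]]
contact_force: [-2.6, 2.0, 14.9]
grip_width: 0.004
```

Call:
{"method": "play_rows", "body": {"deltas": [[[-0.1, 0, -2, 0, 0, 0, 0], [-0.1, 0, -2, 0, 0, 0, 0]]]}}

```text
time_s: 9.18
tool_pos: [511.9, -53.4, 142.7]
tool_rot: [[0.934, -0.357, 0.003], [-0.357, -0.934, -0.0], [0.003, -0.001, -1.0]]
contact_force: [-5.1, 2.8, 14.9]
grip_width: 0.001
```

Call:
{"method": "play_rows", "body": {"deltas": [[[0, 0, -1.5, 0, 0, 0, 0]]]}}

```text
time_s: 9.27
tool_pos: [511.8, -53.3, 141.1]
tool_rot: [[0.934, -0.357, 0.003], [-0.357, -0.934, 0.0], [0.002, -0.001, -1.0]]
contact_force: [-6.1, 2.4, 13.9]
grip_width: -0.001
```

Call:
{"method": "play_rows", "body": {"deltas": [[[0, 0, 0, 0, 0, 0, 0], [0, 0, 0, 0, 0, 0, 0]]]}}

```text
time_s: 9.43
tool_pos: [511.7, -53.3, 140.9]
tool_rot: [[0.934, -0.357, 0.002], [-0.357, -0.934, 0.0], [0.002, -0.001, -1.0]]
contact_force: [-3.7, 2.0, 12.8]
grip_width: -0.001
```

Run:
```python
from h import *
c=bot.camera('scene');w=bot.camera('wrist');save(c,'s5');save(w,'w5')
s=bot.read_state();print(s['time_s'],s['tool_pos'],s['contact_force'])
a=c['img'][180:290,320:430,::-1];cv2.imwrite('pics/s5z.png',cv2.resize(a,None,fx=5.4,fy=5.4,interpolation=cv2.INTER_CUBIC))
```

```text
9.5333 [511.6956445  -53.30039146 140.8450087 ] [-4.01801781  1.79700087 12.03434149]
```

View pics/s5z.png

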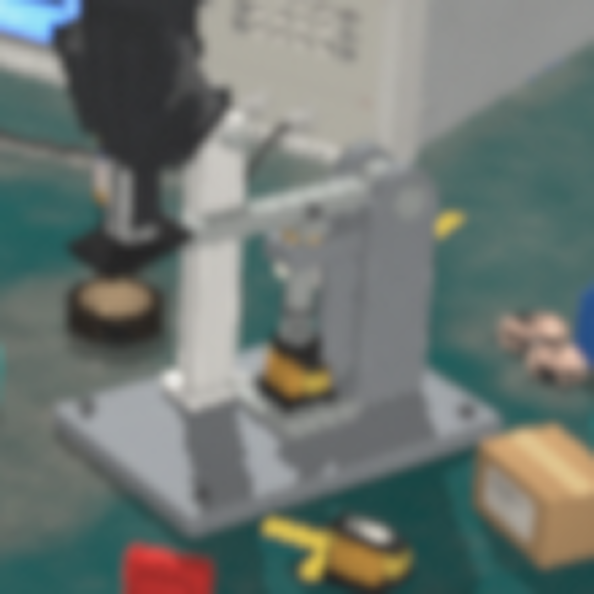

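View pics/w5.png

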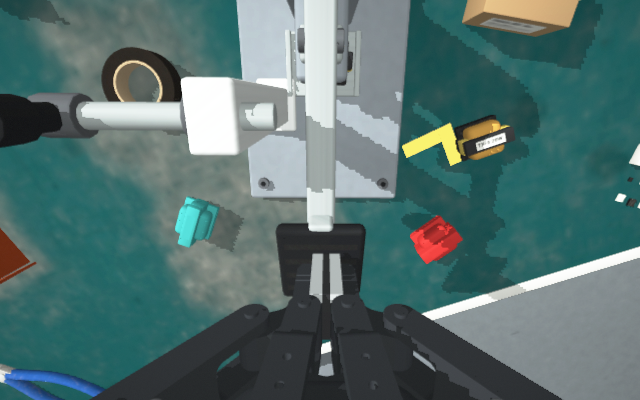

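Call:
{"method": "play_rows", "body": {"deltas": [[[0, 0, 1, 0, 0, 0, 0], [0, 0, 1, 0, 0, 0, 0], [0, 0, 1, 0, 0, 0, 0]]]}}

```text
time_s: 9.78
tool_pos: [510.6, -53.5, 141.6]
tool_rot: [[0.934, -0.357, -0.0], [-0.357, -0.934, 0.0], [-0.0, 0.0, -1.0]]
contact_force: [-0.0, 0.3, 0.6]
grip_width: 0.001
```

Call:
{"method": "play_rows", "body": {"deltas": [[[0, 0, 2, 0, 0, 0, 0], [0, 0, 5, 0, 0, 0, 0], [0, 0, 10, 0, 0, 0, 0], [0, 0, 20, 0, 0, 0, 0], [0, 0, 30, 0, 0, 0, 0], [0, 0, 30, 0, 0, 0, 0], [0, 0, 30, 0, 0, 0, 0], [0, 0, 0, 0, 0, 0, 0]]]}}

```text
time_s: 10.45
tool_pos: [513.4, -54.3, 276.7]
tool_rot: [[0.934, -0.358, 0.011], [-0.358, -0.934, -0.002], [0.011, -0.002, -1.0]]
contact_force: [0.8, -0.8, 1.1]
grip_width: -0.002
```

Run:
```python
from h import *
from fit import W
for i in range(3): w=bot.camera('wrist')
c=bot.camera('scene');save(c,'s6');save(w,'w6')
s=bot.read_state();print(s['time_s'],s['tool_pos'],s['contact_force'])
p=[602,-88,-.366]
for th in (.45,.5,.55,.6,.65):
    q=(60-158*np.cos(.646-th),0,130+158*np.sin(.646-th)); print(th,proj(w,W(p,q)),proj(c,W(p,q)))
for n,x in(('w',w),('s',c)): print(n,[(np.round(r['location'],1).tolist(),round(r['score'],2)) for r in bot.landmark_of(x,'paddle')[:2]])
a=c['img'][180:290,320:430,::-1];cv2.imwrite('pics/s6z.png',cv2.resize(a,None,fx=5.4,fy=5.4,interpolation=cv2.INTER_CUBIC))
```

```text
10.75 [509.69924232 -53.56804518 266.71729931] [-0.63245395 -0.06280479  0.02830909]
0.45 [323.05001503 199.74000145] [344.39561549 215.44024638]
0.5 [323.12812505 198.37460399] [343.88400672 218.26467859]
0.55 [323.20189301 196.64257119] [343.49824727 221.06678033]
0.6 [323.27155813 194.57623934] [343.23873656 223.83822759]
0.65 [323.33734595 192.20447267] [343.10542222 226.57090401]
w [([323.4, 193.2], 0.88)]
s [([342.6, 222.6], 0.88)]
```

View pics/s6z.png

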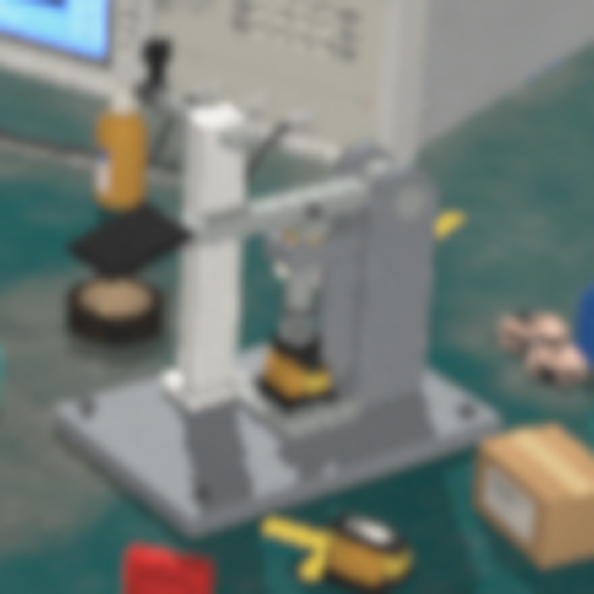

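View pics/w6.png

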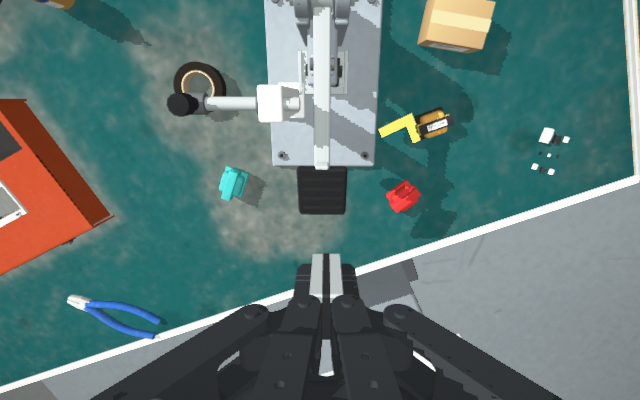

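```bash
python3 -c "
from rig import bot
s=bot.read_state();print(s['time_s'],s['contact_force']);print(bot.hand_in())"
```

```text
10.85 [ 0.0358247  -0.64781627 -0.48612601]
the job is handed in; nothing more can be done
None
```

I drew the catch out, clamped the transformer and handed the job in at 10.9 s of the 51 s allowed.

**Catch:** I pushed the knob outward with the closed fingertips. It moved at about 3 N, and the force then climbed to about 23 N against the end stop. The next wrist picture shows the knob about 28 mm out and the bolt clear of the lever.

**Clamping:** I pushed the palm plate down along its arc. The push stayed near 8–9 N, then jumped to about 15 N at TCP height 147–150 mm, which I took as the foot meeting the transformer. I went 6–9 mm further at the handle. That gives an estimated 2–3 mm of the 6 mm spring travel. Holding there read about 12–13 N, slightly above the 11.6 N I expected, with none of the steep rise a solid spring would give.

**Release:** The force dropped to zero within about 1 mm of lifting, so the handle did not follow the fingers. The scene picture after release shows the handle where I left it, with the foot still on the transformer. The bystanders I could see had not moved. The arm ended well clear, touching nothing.

**Less certain:** The spring squeeze is worked out from force and travel, not seen directly. The two cameras also placed the released handle slightly differently: about 0.63 rad from the wrist and 0.58 rad from the scene camera. Both readings are consistent with that squeeze. I did not re-measure the transformer's position after clamping. In the pictures it sits on the anvil under the foot.

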